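# Hang the steel caddy on the leaning cleat board and lock its keeper

## Robot

A 7-joint arm with a two-finger parallel gripper is mounted at the origin on the work surface. World frame = base frame: x ahead of the robot, y to its left, z up, the work surface at z = 0. Lengths are in m, angles in rad, forces in N, time in s.
With the tool pointing down it reaches from about 0.425 to 0.925 m from the base axis. Payload 6.8 kg.
Tool frame: the origin (TCP) lies between the finger pads; the fingertips stand 22 mm ahead of it and the grasp point (between the pads) lies 3 mm ahead of it; z points along the fingers, y is the direction in which the jaws open and shut (so a half turn about z gives the same grasp; the last joint's range is limited). The gripper opens to 85 mm and grips with 20 to 120 N. Pads are 22 mm wide; open, the fingers measure 114 mm over their backs; the gripper's body (76 mm by 85 mm) begins 54 mm behind the grasp point. The pads swing forward as they close: fully open they stand 13 mm farther back than shut.
Start: joints at [-1.387, 0.477, 0.022, 1.555, -0.011, 1.109, -0.083], TCP at [0.194, 0.646, 0.253] pointing down, gripper open.
Joint ranges: [-2.96, 2.96], [-0.34, 2.1], [-1.41, 1.46], [0.24, 2.44], [-1.37, 4.51], [0.17, 1.92], [-2.96, 2.96]. Speed limits (rad/s): [2.39, 2.39, 3.14, 3.14, 3.14, 3.14, 3.14].

## Interface

Orientations are given as a unit quaternion [w, x, y, z].
In Python, from station import bot gives the robot as it stands. The module is installed in compiled form; this text tells all that it offers.
- The arm moves only by the tool drive_tool, never from a script. Its argument "series" is one flat list of numbers, 7 for each row, row after row: the opening, from -1 (shut) to 1 (fully open), then the shift along the tool's x, y, z in mm, then the turn, a rotation vector about the tool's x, y, z in rad. In form: [jaw, x, y, z, wx, wy, wz, jaw, x, y, z, wx, wy, wz, ...]. A call has 1 to 12 rows; each row shifts and turns the commanded pose from where the row before left it, along the tool's axes as they then stand; what a row does not reach is not made up. A row lasts 1/8 s, in which the tool goes at most 62.5 mm and 10.7 degrees, less where a joint would pass 70% of its speed; a pose out of reach is approached as far as the arm can. A call with a gripper value outside its range is refused whole. The fingers move at their own pace and stop on an object; "force" is the grip in N (left out, the last holds). Time passes only in rows, so rows that do not move let the fingers close. It gives the time, the measured TCP pose, the force and the opening at its end, in the units of the state.
- bot.get_obs(): the state, without advancing time (a new reading comes with each control period).
- bot.read_camera(name): name is "side" or "top" or "wrist"; returns a dict with "pixels" (480x640x3 uint8, blue, green, red), "camera_matrix" (3x3 intrinsics, pixels), "distortion" ([k1, k2, p1, p2, k3] as OpenCV has them; the pictures are not rectified), "rvec" (rotation vector, rad) and "tvec" (3), from world to camera coordinates, as OpenCV has them. Camera axes: x right, y down, z forward; pixel columns grow to the right and rows downward; lengths in m; the calibration is good to about 2 mm. A picture is of the moment at which its call begins. There is no depth.
- bot.hand_in(): hands the job in, once; it reports no verdict.
The state is a dict: "t": time; "q": joint angles; "joint_vel": joint speeds; "joint_torque": joint torques, N m; "eef_pos": TCP position; "tool_rot": TCP orientation; "contact_force": force on the tool from outside, world axes, zero at the start; "torque": the same for the moment, N m; "gripper_width": opening from 0.0 (shut) to 1.0 (fully open).
Only numpy, scipy, OpenCV 4.12 (cv2) and the standard library are available. Lean on these libraries where they do the work, as an engineer would, in place of code of your own. Each camera call takes 0.05 s, during which the arm holds its last target. There are 200 camera calls.

## Task

Hang the empty steel tool caddy on the leaning board: tilt it to the board's lean, bring its angled rear strip over the board's steel cleat, about in the middle of the board, and let it drop fully home so that it rests against the board, then let go of it. Then, with the black knob still pushed in, turn it until the steel keeper tongue points along the dark mark, square out over the back of the caddy, then pull the knob fully up to lock it. Leave the other things on the bench where they are.

Things in the scene. Friction and masses are not known exactly. Their poses are not given: they have to be found in the camera images.
- caddy: Loose open steel tool caddy (0.44-0.72 kg), upright on the bench. Origin: centre of the tray's underside; z up, front -x, rear +x. Tray 100 mm in x, 140 in y, walls 4 thick, 70 high. Full-width rear plate to z = 115 mm, 40 mm wide front upright to 118. At the rear bottom a wooden foot, z 0 to 18 mm, sticks out to x = 78 mm. A grip bar lies above, an angled strip is on the rear (see points).
- caddy_grip (a point): On the caddy (its axes): middle of the wooden grip bar, caddy x = 0, y = 0, z = 109 mm. The bar runs front to back (x) between rear plate and front upright: 92 mm long, 16 mm wide (y), 18 mm high, free below (to the tray) and on both sides. Grip it across y.
- caddy_strip (a point): On the caddy (its axes): middle of the lower free edge of the rear steel strip (caddy x = 74, y = 0, z = 79 mm). The strip is 130 mm wide (y), 5 mm thick and slopes at 45 degrees from the rear plate (x = 50, z = 103 mm) down and rearward to this edge.
- cleat_board: Fixed plywood board on a stand, 240 mm wide, leaning back 0.30 rad. Origin: bottom middle of its front face, at bench height; z up along the face (to 150 mm), x into the board (front is -x), y along its width. Hung home in the middle, the caddy has its axes parallel to the board's, its foot against the face and its origin at board x = -78, y = 0, z = 30 mm.
- cleat_edge (a point): On the board (axes as the board's): middle of the cleat's free edge, board x = -24, z = 122 mm. The steel cleat is 200 mm wide, 5 mm thick, and slopes at 45 degrees from the face (board x = 0, z = 98 mm) up and outward to this edge. To clear it the caddy must come in at least 25 mm above its home along the board (40 mm is comfortable), then go down along the board.
- keeper (a joint): Turn of the keeper, a flat steel tongue 14 mm wide, 85 mm long from its upright axis, turned by the black knob. 0 = on the mark: square out over the caddy's rear plate, about 10 mm above it when hung; positive = counterclockwise from above, swung aside along the board. Range -0.25 to 1.6 rad, starts at 1.0 to 1.45; light friction, stays where left. Good to 0.13 rad.
- keeper_knob (a joint): Pull of the black knob, straight up along its axis: 0 = pushed in (start), 0.014 m = fully out. Friction 4 N; stays where left.
- knob_grip (a point): Grip point of the black knob on its upright axis, behind the board's top, 50 mm to the board's -y side, 197 mm above the bench at the start. Its grip bar is 52 mm long (this point's x), 14 mm wide (y), top 13 mm above this point; a round skirt of 22 mm radius begins 25 mm below. The tongue points to this point's -x. It turns and rises with the knob.
- hammer: Bystander: hammer lying down, handle along its x.
- blank: Bystander: flat steel bar 170 x 30 x 6 mm, lying between caddy and board; origin under its centre.
- block: Bystander: wooden block 130 x 60 x 40 mm.
Not all that is in view belongs to the job. What is shaped like the caddy but orange or purple is not meant.

How it is judged:
On the way, in this order (a step that is already met when the one before it is completed fails the run):
1. the caddy hangs home on the cleat and is let go, before the knob is turned or pulled (x of caddy in the frame of cleat_board between -0.085 and -0.071 m and y of caddy in the frame of cleat_board between -0.02 and 0.02 m and z of caddy in the frame of cleat_board between 0.023 and 0.037 m and angle between the z axis of caddy and the z axis of cleat_board, either way round below 0.08 rad and angle between the y axis of caddy and the y axis of cleat_board, either way round below 0.08 rad and x of caddy_strip in the frame of cleat_board above -0.03 m and linear speed of caddy below 0.02 m/s and contact force between caddy and the fingers below 0.1 N and value of joint keeper_knob below 0.006 m and value of joint keeper above 0.5 rad), for 0.2 s.
2. the knob, still in, is turned until the keeper tongue is on the mark (value of joint keeper between -0.13 and 0.13 rad and x of caddy in the frame of cleat_board between -0.085 and -0.071 m and y of caddy in the frame of cleat_board between -0.02 and 0.02 m and z of caddy in the frame of cleat_board between 0.023 and 0.037 m and angle between the z axis of caddy and the z axis of cleat_board, either way round below 0.08 rad and angle between the y axis of caddy and the y axis of cleat_board, either way round below 0.08 rad and x of caddy_strip in the frame of cleat_board above -0.03 m and linear speed of caddy below 0.02 m/s and value of joint keeper_knob below 0.006 m), for 0.2 s.
At the end, for the whole second after the job is handed in: The caddy hangs on the cleat at rest: parallel to the board within 0.08 rad, within 7 mm of its home position out from and along the board's height and within 20 mm of the middle sideways; the keeper tongue is within 0.13 rad of the mark and the knob is pulled up by more than 10.5 of its 14 mm (x of caddy in the frame of cleat_board between -0.085 and -0.071 m and y of caddy in the frame of cleat_board between -0.02 and 0.02 m and z of caddy in the frame of cleat_board between 0.023 and 0.037 m and angle between the z axis of caddy and the z axis of cleat_board, either way round below 0.08 rad and angle between the y axis of caddy and the y axis of cleat_board, either way round below 0.08 rad and x of caddy_strip in the frame of cleat_board above -0.03 m and linear speed of caddy below 0.02 m/s and value of joint keeper between -0.13 and 0.13 rad and value of joint keeper_knob above 0.0105 m); the robot touches nothing.
It fails at once if the hammer, flat bar or block is moved by more than 40 mm (distance of any of hammer, blank, block from where it was at the start of the episode above 0.04 m).
It also fails if it takes over 64 s, if anything falls off the work surface, if the arm or the gripper's body presses on something with over 40 N, if the wrist force passes 120 N, or if a joint passes its speed limit or range.

## Working session

There is one attempt and no reset: what is moved stays moved. The work goes in short steps, Python scripts to look and compute and a tool call to move; the robot and the scene stay as the last step left them, time stands still between calls to the robot, and variables do not carry over. Pictures are saved under pics/ and viewed, about 8 in all and at most 12, crops included, and the job is handed in when it is done.

Besides the shell and the picture viewer there is one more tool, called after ">>>" as a command line: name --argument value ..., lists and objects as JSON in quotes. drive_tool: Moves the arm, as the interface text tells. Its arguments: {"type":"object","properties":{"series":{"type":"array"},"force":{"type":"number"}},"required":["series"]}

```bash
mkdir -p pics; cat > h.py <<'E'
import numpy as np, cv2
from station import bot
from scipy.spatial.transform import Rotation as R
def cam(n):
    c=bot.read_camera(n); c['n']=n; return c
def save(c,f,crop=None,s=1):
    p=c['pixels']
    if crop: x0,y0,x1,y1=crop; p=p[y0:y1,x0:x1]
    cv2.imwrite('pics/'+f,cv2.resize(p,None,fx=s,fy=s,interpolation=cv2.INTER_CUBIC))
def ray(c,uv):
    K=np.array(c['camera_matrix']);D=np.array(c['distortion'])
    n=cv2.undistortPoints(np.array([[uv]],float),K,D)[0,0]
    Rm=cv2.Rodrigues(np.array(c['rvec'],float))[0];t=np.array(c['tvec'],float).ravel()
    return -Rm.T@t, Rm.T@np.array([n[0],n[1],1])
def atz(c,uv,z):
    o,d=ray(c,uv); return o+d*(z-o[2])/d[2]
def proj(c,P):
    return cv2.projectPoints(np.atleast_2d(np.array(P,float)),np.array(c['rvec'],float),np.array(c['tvec'],float),np.array(c['camera_matrix']),np.array(c['distortion']))[0][:,0]
def tri(obs):
    A=np.zeros((3,3));b=np.zeros(3)
    for c,uv in obs:
        o,d=ray(c,uv);d/=np.linalg.norm(d);M=np.eye(3)-np.outer(d,d);A+=M;b+=M@o
    return np.linalg.solve(A,b)
def tool():
    o=bot.get_obs(); w,x,y,z=o['tool_rot']; return np.array(o['eef_pos']),R.from_quat([x,y,z,w])
def rel(pos,Rt,cp=None,cR=None):
    """shift mm in current tool axes, rotvec"""
    if cp is None: cp,cR=tool()
    return (cR.inv().apply(np.array(pos)-cp)*1000).round(1),(cR.inv()*Rt).as_rotvec().round(4)
E
python3 - <<'E'
from h import *
for n in('side','top'):
    c=cam(n);save(c,n+'0.png');o,d=ray(c,(320,240));print(n,o,d,c['camera_matrix'][0][0])
print(bot.get_obs())
E
```

```text
side [ 0.07761018 -1.21845438  1.13890921] [ 0.26618824  0.71773108 -0.64354778] 526.1136074500847
top [ 0.41528576 -0.08809634  1.27931457] [ 0.08144618 -0.01471244 -0.99661346] 517.9454127949302
{'t': 0.1, 'q': array([-1.38706578,  0.47772654,  0.02234664,  1.55636563, -0.0114951 ,
        1.10931833, -0.08310682]), 'joint_vel': array([-0.00214982, -0.00255945,  0.00027438, -0.00454792, -0.001228  ,
       -0.00160978,  0.00029983]), 'joint_torque': array([ 3.60236125e-03, -5.97758389e+01,  1.61335196e+00, -2.81954384e+01,
        1.27917901e-02,  5.04034309e-03,  2.89143856e-06]), 'eef_pos': array([0.19406724, 0.64596654, 0.25241139]), 'tool_rot': array([-5.82613317e-05,  1.45392190e-01,  9.89373740e-01, -8.42772309e-04]), 'contact_force': array([ 0.4566102 , -0.53277972, -0.02624566]), 'torque': array([-0.00672433, -0.00434761, -0.02166455]), 'gripper_width': 0.9996344877907319}
```

View pics/side0.png

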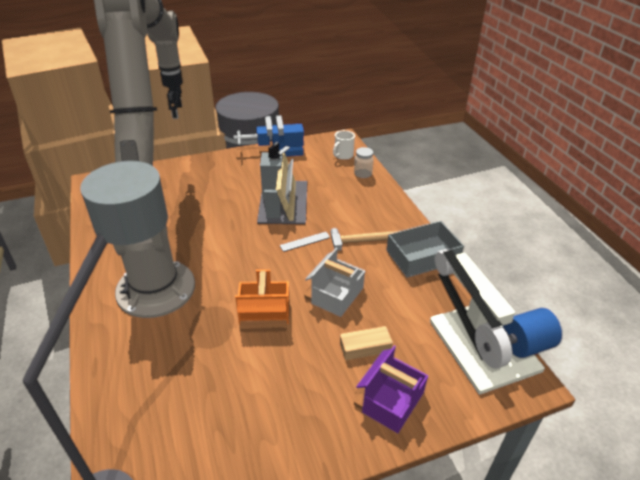

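View pics/top0.png

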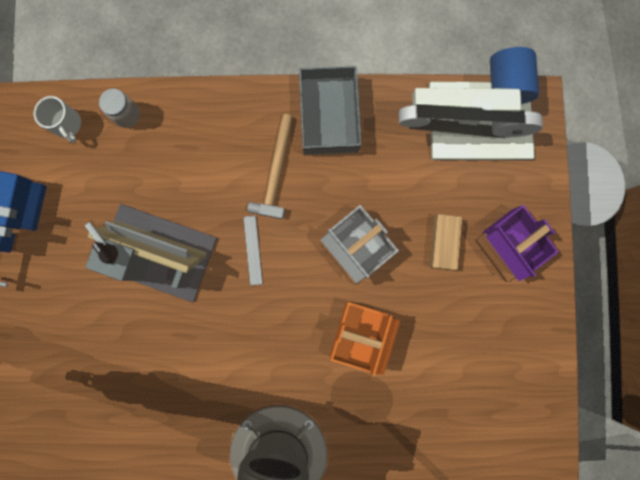

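Candidates seen from the top: grey steel caddy (362,243), orange (365,338), purple (520,243) and a plain grey tray (330,110). I choose the grey one with the wooden bar. The board is at (150,250), with the knob at about (105,252).

```bash
python3 - <<'E'
from h import *
t=cam('top');s=cam('side')
def cr(c,x0,y0,w,h): return cv2.resize(c['pixels'][y0:y0+h,x0:x0+w],None,fx=400/w,fy=300/h,interpolation=cv2.INTER_CUBIC)
a=np.vstack([np.hstack([cr(t,310,200,100,75+15-15),cr(s,285,235,100,75+0)]),np.hstack([cr(t,80,200,144,108),cr(s,240,135,100,75)])])
cv2.imwrite('pics/crops.png',a)
E
```

```text
(no output)
```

View pics/crops.png

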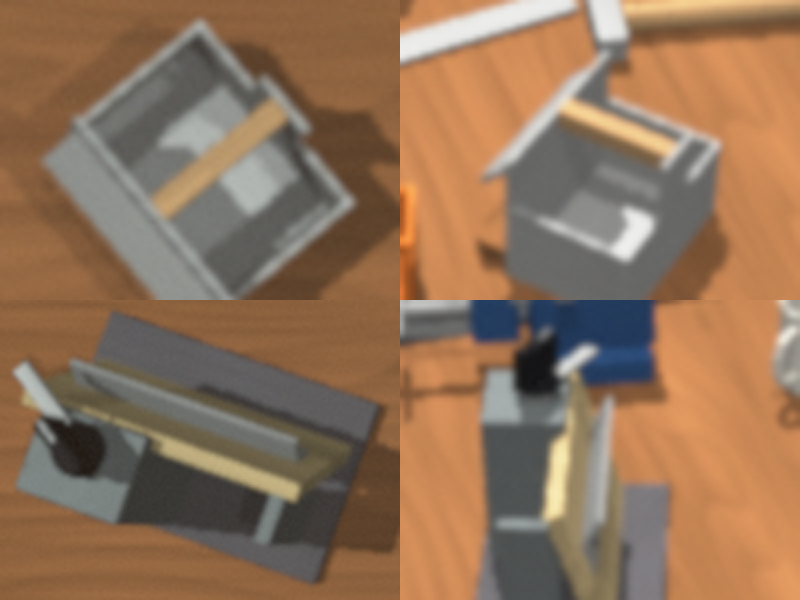

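```bash
cat > fit.py <<'E'
from h import *
from scipy.optimize import least_squares
def T(p,lean=0):
    # board/caddy pose: yaw of horizontal x axis, lean
    Rm=R.from_euler('z',p[2])*R.from_euler('y',lean)
    return Rm
def fit(obs,lean,p0):
    f=lambda p:np.concatenate([proj(c,T(p,lean).apply(np.array(P)/1000.)+[p[0],p[1],0])[0]-uv for c,P,uv in obs])
    r=least_squares(f,p0,loss='soft_l1');return r.x,r.fun.reshape(-1,2)
E
python3 - <<'E'
from fit import *
t=cam('top');s=cam('side')
ob=[(t,(-46,0,118),(379.5,227.5)),(t,(46,0,118),(349.5,251)),(t,(-50,70,70),(398,250)),(t,(-50,-70,70),(360,205.5)),(t,(50,-70,115),(330,230)),(t,(74,-65,79),(320.5,240)),
(s,(-50,-70,70),(364.5,271)),(s,(-50,70,70),(342.5,300.5)),(s,(50,-70,115),(337,249.5)),(s,(74,65,79),(306,279.5)),(s,(46,0,118),(327,260))]
p0=atz(t,(364,240),.118);print(p0)
p,e=fit(ob,0,[p0[0],p0[1],2.3]);print('caddy',p,'\n',e.round(1))
c0=atz(t,(105.9,222.3),.1236);c1=atz(t,(187.3,252.2),.1236);print('cleat',c0,c1,np.linalg.norm(c0-c1))
d=(c1-c0);yaw=np.arctan2(d[1],d[0])-np.pi/2;print('yaw',yaw)
xb=np.array([np.cos(yaw),np.sin(yaw),0]);B=(c0+c1)/2-0.0131*xb;print('board origin',B)
# lean: z back => rot about y by +0.3
o2=[(t,(-24,-100,122),(105.9,222.3)),(t,(-24,100,122),(187.3,252.2)),(s,(-24,-100,122),(293,159.5)),(t,(0,-120,150),(88.3,236)),]
p,e=fit(o2,.3,[B[0],B[1],yaw]);print('board',p,'\n',e.round(1))
print('knob',tri([(t,(108,253.3)),(s,(274.5,149))]))
k=atz(t,(108,253.3),.2);print(k)
print('tongue tip',atz(t,(87,232),.185))
print('board pts side',proj(s,T(p,.3).apply(np.array([[-24,-100,122],[-24,100,122],[0,-120,150],[0,120,150]])/1000.)+[p[0],p[1],0]))
E
```

```text
[ 0.50917391 -0.20435652  0.118     ]
caddy [ 0.51147052 -0.20704722  2.25301706] 
 [[ 1.2 -1.5]
 [ 0.1  1. ]
 [ 0.5  0. ]
 [ 0.2 -1.1]
 [-1.8 -0.6]
 [ 0.7 -0.8]
 [ 0.3 -0.5]
 [-0.8 -0.6]
 [-1.1 -2.1]
 [-1.1  0.7]
 [-1.9  0.6]]
cleat [0.55510443 0.38139684 0.1236    ] [0.48530541 0.19291769 0.1236    ] 0.2009882923019129
yaw -3.4962606596788364
board origin [0.5324896  0.28260791 0.1236    ]
board [ 0.53177032  0.28323684 -3.48564607] 
 [[-0.2  0.9]
 [-0.3 -0.2]
 [-2.  -0.2]
 [ 1.  -3.6]]
knob [0.4812707  0.3431028  0.20160669]
[0.47985178 0.34422942 0.2       ]
tongue tip [0.52714553 0.39795963 0.185     ]
board pts side [[290.96171203 159.25828023]
 [288.56067738 190.35302389]
 [282.55860896 151.72522346]
 [278.73389253 188.83502549]]
```

```bash
cat >> h.py <<'E'
from scipy.spatial.transform import Slerp
def plan(wps,jaw,start=None):
    """wps: list of (pos,R,nrows) -> flat series of tool-axis increments"""
    p,r=start or tool(); out=[]
    for tp,tr,n in wps:
        p0=p.copy();sl=Slerp([0,1],R.concatenate([r,tr]))
        for i in range(1,n+1):
            np_=p0+(np.array(tp)-p0)*i/n; nr=sl(i/n)
            d=r.inv().apply(np_-p)*1000; w=(r.inv()*nr).as_rotvec()
            d=d.round(1);w=w.round(3)
            out+=[jaw,*d.tolist(),*w.tolist()]
            p=p+r.apply(d/1000);r=r*R.from_rotvec(w)
    print([float(v) for v in out]); return p,r
def down(yaw,tilt=0): # tool x along heading yaw, z down; tilt = caddy lean
    return R.from_euler('z',yaw)*R.from_euler('y',tilt)*R.from_euler('x',np.pi)
E
python3 - <<'E'
from h import *
p,r=tool();r1=down(2.253)
print((r.inv()*r1).magnitude())
m=Slerp([0,1],R.concatenate([r,r1]))
plan([([.43,.47,.38],m(.33),5),([.60,.1,.38],m(.66),7)],1,None)
plan([([.511,-.207,.30],r1,6)],1,(np.array([.60,.1,.38]),m(.66)))
E
```

```text
0.5968237176633681
[1.0, -55.3, -20.2, -25.4, -0.0, 0.0, 0.039, 1.0, -56.1, -18.1, -25.4, -0.0, 0.0, 0.04, 1.0, -56.8, -15.8, -25.4, -0.0, 0.0, 0.039, 1.0, -57.3, -13.5, -25.4, -0.0, 0.0, 0.04, 1.0, -57.8, -11.3, -25.4, -0.0, 0.0, 0.039, 1.0, -46.3, -35.3, 0.0, -0.0, 0.0, 0.028, 1.0, -47.2, -33.9, 0.1, -0.0, 0.0, 0.028, 1.0, -48.1, -32.6, 0.0, -0.0, 0.0, 0.028, 1.0, -49.1, -31.3, 0.0, -0.0, 0.0, 0.029, 1.0, -49.9, -29.8, 0.1, -0.0, 0.0, 0.028, 1.0, -50.8, -28.4, 0.0, -0.0, 0.0, 0.028, 1.0, -51.5, -27.0, 0.0, -0.0, 0.0, 0.028]
[1.0, -20.9, -49.0, 13.3, -0.0, 0.0, 0.034, 1.0, -22.6, -48.2, 13.4, -0.0, 0.0, 0.034, 1.0, -24.2, -47.5, 13.3, -0.0, 0.0, 0.033, 1.0, -25.7, -46.6, 13.4, -0.0, 0.0, 0.034, 1.0, -27.4, -45.8, 13.3, -0.0, 0.0, 0.034, 1.0, -28.8, -44.7, 13.4, -0.0, 0.0, 0.034]
```

>>> drive_tool --series '[1,-46,-17,-21,0,0,0.033,1,-47,-15,-21,0,0,0.033,1,-47,-14,-21,0,0,0.033,1,-48,-12,-21,0,0,0.033,1,-48,-11,-21,0,0,0.033,1,-48,-9,-21,0,0,0.033]'

```text
t: 1.05
eef_pos: [0.4315, 0.4686, 0.3801]
tool_rot: [0.0, 0.243, 0.97, 0.0]
contact_force: [0.1, 0.9, -0.2]
gripper_width: 1.004
```

>>> drive_tool --series '[1,-46,-35,0,0,0,0.028,1,-47,-34,0,0,0,0.028,1,-48,-33,0,0,0,0.028,1,-49,-31,0,0,0,0.028,1,-50,-30,0,0,0,0.028,1,-51,-28,0,0,0,0.028,1,-51,-27,0,0,0,0.028]'

```text
t: 1.92
eef_pos: [0.6, 0.0988, 0.3795]
tool_rot: [0.0, 0.337, 0.942, 0.0]
contact_force: [0.8, 1.3, 0.3]
gripper_width: 1.006
```

```bash
python3 - <<'E'
from h import *
o=bot.get_obs();print(o['t'],o['q'],o['eef_pos'])
c=cam('wrist');oo,d=ray(c,(320,240));p,r=tool();print(r.inv().apply(oo-p),r.inv().apply(d))
plan([([.511,-.207,.26],down(2.253),7)],1)
E
```

```text
1.925 [-0.56513559  0.28396559  0.38637626  1.57826657 -0.11010336  1.30045421
  0.72100828] [0.60001482 0.09875472 0.37946892]
[ 0.08402128  0.00524934 -0.12049962] [-0.30602878  0.00384266  0.95205868]
[1.0, -17.1, -40.7, 17.3, -0.0, 0.001, 0.027, 1.0, -18.2, -40.2, 17.3, -0.001, 0.001, 0.027, 1.0, -19.2, -39.8, 17.2, 0.0, 0.0, 0.027, 1.0, -20.4, -39.2, 17.2, -0.0, 0.001, 0.028, 1.0, -21.4, -38.6, 17.2, -0.0, 0.001, 0.027, 1.0, -22.5, -38.0, 17.1, -0.001, 0.001, 0.027, 1.0, -23.6, -37.4, 17.2, 0.0, 0.001, 0.027]
```

>>> drive_tool --series '[1,-17,-41,17,0,0,0.027,1,-18,-40,17,0,0,0.027,1,-19,-40,17,0,0,0.027,1,-20,-39,17,0,0,0.027,1,-21,-39,17,0,0,0.027,1,-22,-38,17,0,0,0.027,1,-24,-37,17,0,0,0.027,1,0,0,0,0,0,0]'

```text
t: 2.98
eef_pos: [0.5084, -0.1987, 0.2594]
tool_rot: [-0.001, 0.427, 0.904, -0.001]
contact_force: [-0.3, 0.4, 0.2]
gripper_width: 1.001
```

```bash
python3 - <<'E'
from h import *
c=cam('wrist');save(c,'w1.png')
Rm=R.from_euler('z',2.253)
P=[(-46,0,118),(46,0,118),(-50,70,70),(-50,-70,70),(50,-70,115),(50,70,115)]
print(proj(c,Rm.apply(np.array(P)/1000.)+[.5115,-.207,0]).round(1));print(tool()[0])
E
```

```text
[[317.  289.2]
 [317.5 183.8]
 [248.8 270.9]
 [386.5 272. ]
 [405.4 179. ]
 [229.7 177.6]]
[ 0.5098487  -0.19649319  0.25992207]
```

View pics/w1.png

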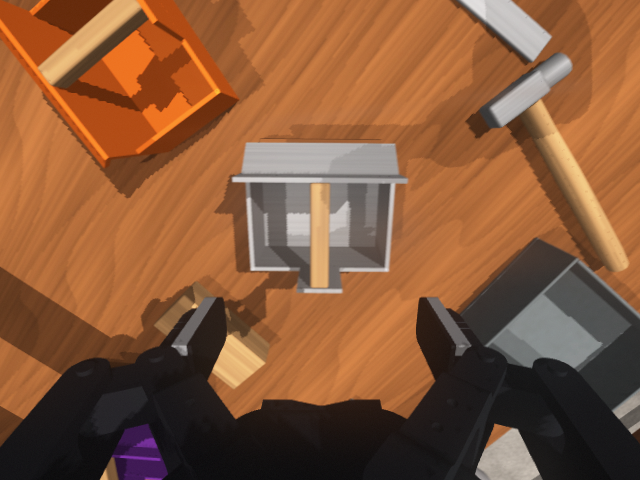

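The wrist view shows the grey caddy's bar running from (320,183) to (320,289), within 3 px of the prediction, so the choice and pose are confirmed. Next I descend onto the bar.

```bash
python3 - <<'E'
from h import *
p,r=tool();print(p)
plan([([.513,-.2057,.15],down(2.253),3),([.513,-.2057,.111],down(2.253),2)],1)
E
```

```text
[ 0.5098487  -0.19649319  0.25992207]
[1.0, -3.1, -1.1, 36.6, -0.0, -0.0, 0.003, 1.0, -3.0, -1.1, 36.7, -0.001, -0.0, 0.004, 1.0, -3.1, -1.2, 36.6, 0.0, -0.001, 0.003, 1.0, 0.0, 0.0, 19.5, 0.0, 0.0, 0.0, 1.0, 0.0, 0.0, 19.5, 0.0, 0.0, 0.0]
```

>>> drive_tool --series '[1,-3,-1,37,0,0,0.003,1,-3,-1,37,0,0,0.003,1,-3,-1,37,0,0,0.003,1,0,0,19,0,0,0,1,0,0,19,0,0,0,1,0,0,0,0,0,0]'

```text
t: 3.78
eef_pos: [0.5141, -0.2029, 0.1103]
tool_rot: [-0.001, 0.427, 0.904, 0.0]
contact_force: [0.6, 0.1, -0.4]
gripper_width: 0.999
```

>>> drive_tool --series '[-1,0,0,0,0,0,0,-1,0,0,0,0,0,0,-1,0,0,0,0,0,0,-1,0,0,0,0,0,0,-1,0,0,0,0,0,0,-1,0,0,0,0,0,0,-1,0,0,0,0,0,0,-1,0,0,0,0,0,0]' --force 80

```text
t: 4.78
eef_pos: [0.5144, -0.2046, 0.1115]
tool_rot: [0.0, 0.428, 0.904, -0.0]
contact_force: [-0.3, -4.9, 2.4]
gripper_width: 0.174
```

```bash
python3 - <<'E'
from fit import *
p,r=tool();print(p,r.as_matrix().round(3))
yb=-3.4856+2*np.pi;O=np.array([.5318,.2832,0])
Rb=T([0,0,yb],.3)
g=lambda x,y,z:O+Rb.apply(np.array([x,y,z])/1000.)
# TCP in caddy frame: x,y from nominal caddy
cp=np.array([.513,-.2057,0]);off=R.from_euler('z',2.253).inv().apply(p-cp);print('tcp in caddy',off)
Rt=down(yb,.3)
for n,z in(('above',130),('pre',75),('home',30)): print(n,g(-78,0,z)+Rb.apply(off))
E
```

```text
[ 0.51436654 -0.20460643  0.11150716] [[-0.634  0.773  0.   ]
 [ 0.773  0.634 -0.001]
 [-0.001 -0.    -1.   ]]
tcp in caddy [-1.27949494e-05 -1.75019404e-03  1.11507162e-01]
above [0.53536346 0.2837825  0.25377496]
pre [0.55066478 0.27830077 0.20123145]
home [0.56318405 0.27381572 0.15824131]
```

```bash
cat > brd.py <<'E'
from fit import *
yb=2.7976;O=np.array([.5318,.2832,0])
Rb=T([0,0,yb],.3);Rt=down(yb,.3)
off=np.array([0,0,111.5])
g=lambda x,y,z:O+Rb.apply((np.array([x,y,z])+off)/1000.)
E
python3 - <<'E'
from brd import *
p,r=tool();print(g(-170,0,70),g(-80,0,67))
s=plan([(p+[0,0,.18],r,4)],-1)
Rm=Slerp([0,1],R.concatenate([r,Rt]))
A=g(-170,0,72)
s=plan([([.60,0,.29],Rm(.5),5),(A,Rt,6)],-1,s)
E
```

```text
[0.63419805 0.24651738 0.22363201] [0.55408949 0.27521511 0.19416918]
[-1.0, -0.0, -0.0, -45.0, 0.0, 0.0, 0.0, -1.0, -0.1, -0.0, -45.0, 0.0, 0.0, 0.0, -1.0, -0.0, -0.0, -45.0, 0.0, 0.0, 0.0, -1.0, -0.0, -0.0, -45.0, 0.0, 0.0, 0.0]
[-1.0, 20.8, 39.2, 0.3, -0.008, -0.029, -0.054, -1.0, 18.6, 40.2, 0.0, -0.008, -0.029, -0.053, -1.0, 16.5, 41.2, -0.1, -0.008, -0.03, -0.054, -1.0, 14.2, 42.0, -0.3, -0.008, -0.029, -0.053, -1.0, 12.0, 42.7, -0.4, -0.009, -0.029, -0.054, -1.0, 20.6, 36.6, 8.5, -0.007, -0.024, -0.045, -1.0, 19.2, 37.5, 8.3, -0.006, -0.025, -0.044, -1.0, 17.7, 38.2, 8.1, -0.007, -0.024, -0.045, -1.0, 16.1, 38.9, 7.9, -0.007, -0.024, -0.045, -1.0, 14.6, 39.5, 7.8, -0.007, -0.025, -0.044, -1.0, 13.0, 40.1, 7.8, -0.006, -0.024, -0.045]
```

>>> drive_tool --series '[-1,0,0,-45,0,0,0,-1,0,0,-45,0,0,0,-1,0,0,-45,0,0,0,-1,0,0,-45,0,0,0]' --force 100

```text
t: 5.28
eef_pos: [0.5135, -0.2025, 0.2916]
tool_rot: [-0.001, 0.427, 0.904, 0.0]
contact_force: [1.3, 0.8, -4.7]
gripper_width: 0.167
```

>>> drive_tool --series '[-1,21,39,0,-0.008,-0.029,-0.054,-1,19,40,0,-0.008,-0.029,-0.053,-1,16,41,0,-0.008,-0.03,-0.054,-1,14,42,0,-0.008,-0.029,-0.053,-1,12,43,0,-0.009,-0.029,-0.054,-1,21,37,8,-0.007,-0.024,-0.045,-1,19,37,8,-0.006,-0.025,-0.044,-1,18,38,8,-0.007,-0.024,-0.045,-1,16,39,8,-0.007,-0.024,-0.045,-1,15,39,8,-0.007,-0.025,-0.044,-1,13,40,8,-0.006,-0.024,-0.045,-1,0,0,0,0,0,0]'

```text
t: 6.78
eef_pos: [0.6287, 0.2533, 0.2218]
tool_rot: [0.144, 0.165, 0.975, -0.025]
contact_force: [0.1, -0.5, -4.6]
gripper_width: 0.169
```

```bash
python3 - <<'E'
from brd import *
p,r=tool();print(p,g(-170,0,72),rel(g(-170,0,72),Rt))
w=cam('wrist');t=cam('top');s=cam('side')
im=np.hstack([cv2.resize(w['pixels'],(400,300)),cv2.resize(s['pixels'][120:240,230:390],(400,300),interpolation=cv2.INTER_CUBIC)])
cv2.imwrite('pics/a.png',np.vstack([im,np.hstack([cv2.resize(t['pixels'][180:300,75:235],(400,300),interpolation=cv2.INTER_CUBIC),cv2.resize(w['pixels'][0:180,200:440],(400,300))])]))
cp=p-r.apply([0,0,0]);B=lambda P:Rb.apply(np.array(P)/1000.)+O
cal=lambda P:p+Rb.apply((np.array(P)-off)/1000.)
for c in(w,t,s):
  print(c['n'],'cleat',proj(c,B([(-24,-100,122),(-24,100,122)])).round(1).tolist(),'boardtop',proj(c,B([(0,-120,150),(0,120,150)])).round(1).tolist(),'caddy plate top',proj(c,cal([(50,-70,115),(50,70,115)])).round(1).tolist())
E
```

```text
[0.6286982  0.25329951 0.22183391] [0.63364164 0.24671671 0.22554268] (array([-7.6, -4.6, -1.6]), array([ 0.0012, -0.0061,  0.0094]))
wrist cleat [[523.1, 2.0], [104.8, -2.5]] boardtop [[623.5, -91.1], [2.3, -97.7]] caddy plate top [[513.9, 210.9], [129.7, 207.2]]
top cleat [[105.7, 223.1], [187.0, 252.0]] boardtop [[89.3, 232.4], [188.5, 267.8]] caddy plate top [[111.5, 193.2], [172.5, 214.6]]
side cleat [[291.0, 159.3], [288.6, 190.4]] boardtop [[282.6, 151.7], [278.7, 188.8]] caddy plate top [[308.7, 142.0], [308.1, 163.0]]
```

View pics/a.png

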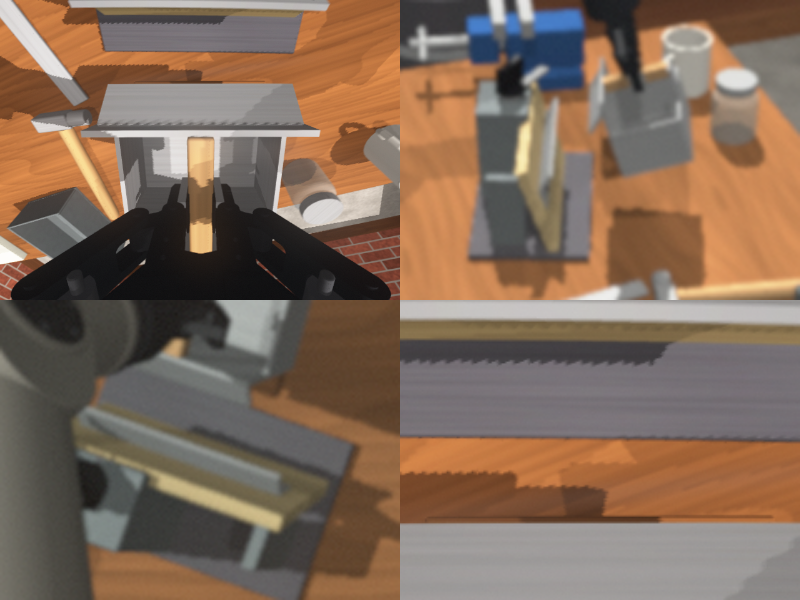

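```bash
sed -i "s/^Rb=/O=O+R.from_euler('z',yb).apply([-.0035,-.001,0])\nRb=/" brd.py; python3 - <<'E'
from brd import *
s=plan([(g(-160,0,67),Rt,2),(g(-88,0,67),Rt,3)],-1)
E
```

```text
[-1.0, 2.1, 1.2, 2.7, -0.001, -0.001, 0.0, -1.0, 2.1, 1.2, 2.6, -0.001, -0.002, 0.001, -1.0, 24.0, -0.0, 0.0, -0.0, 0.0, -0.0, -1.0, 24.0, -0.0, 0.0, -0.0, 0.0, -0.0, -1.0, 24.0, -0.0, 0.0, -0.0, 0.0, -0.0]
```

>>> drive_tool --series '[-1,2,1,3,0,0,0,-1,2,1,2,0,-0.002,0,-1,24,0,0,0,0,0,-1,24,0,0,0,0,0,-1,24,0,0,0,0,0,-1,0,0,0,0,0,0]'

```text
t: 7.68
eef_pos: [0.5639, 0.2735, 0.1972]
tool_rot: [0.147, 0.168, 0.974, -0.026]
contact_force: [0.4, -0.4, -4.3]
gripper_width: 0.167
```

```bash
python3 - <<'E'
from brd import *
p,r=tool();print('tcp in board',(Rb.inv().apply(p-O)*1000-off).round(1),rel(g(-80,0,67),Rt))
w=cam('wrist');s=cam('side')
cv2.imwrite('pics/b.png',np.hstack([cv2.resize(w['pixels'][90:270,80:560],None,fx=.83,fy=1.25),cv2.resize(s['pixels'][135:225,245:345],None,fx=4,fy=225/90,interpolation=cv2.INTER_CUBIC)]))
E
```

```text
tcp in board [-86.9  -0.7  68. ] (array([ 6.9, -0.7,  1. ]), array([ 0.0001, -0.0006,  0.0026]))
```

View pics/b.png

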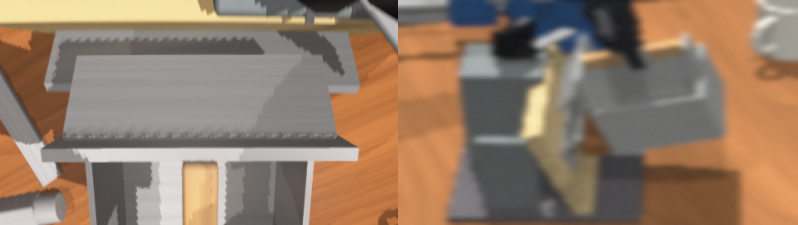

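Strip (65–340, centre 202) lies above the cleat (45–358, centre 201), so it is centred. I ease in until contact.

>>> drive_tool --series '[-1,3,0,1,0,0,0,-1,3,0,0,0,0,0,-1,2,0,0,0,0,0,-1,0,0,0,0,0,0]'

```text
t: 8.28
eef_pos: [0.5589, 0.2751, 0.1946]
tool_rot: [0.148, 0.169, 0.974, -0.026]
contact_force: [-0.9, 0.4, -4.0]
gripper_width: 0.168
```

>>> drive_tool --series '[-1,2,0,0,0,0,0,-1,0,0,0,0,0,0]'

```text
t: 8.52
eef_pos: [0.5571, 0.2758, 0.194]
tool_rot: [0.148, 0.169, 0.974, -0.026]
contact_force: [-0.1, 0.1, -4.4]
gripper_width: 0.167
```

>>> drive_tool --series '[-1,2,0,0,0,0,0,-1,0,0,0,0,0,0]'

```text
t: 8.78
eef_pos: [0.5556, 0.2763, 0.1937]
tool_rot: [0.148, 0.169, 0.974, -0.025]
contact_force: [1.2, -1.2, -4.7]
gripper_width: 0.17
```

```bash
python3 - <<'E'
from brd import *
p,r=tool();print('tcp in board',(Rb.inv().apply(p-O)*1000-off).round(1), bot.get_obs()['contact_force'],rel(p,Rt))
E
```

```text
tcp in board [-77.6  -0.5  67.2] [ 1.15341825 -1.22638093 -4.70814415] (array([0., 0., 0.]), array([ 0.0005,  0.0019, -0.    ]))
```

>>> drive_tool --series '[-1,0,0,10,0,0,0,-1,0,0,10,0,0,0,-1,0,0,8,0,0,0,-1,0,0,0,0,0,0]'

```text
t: 9.28
eef_pos: [0.5633, 0.273, 0.1658]
tool_rot: [0.148, 0.169, 0.974, -0.026]
contact_force: [1.6, -1.5, -5.1]
gripper_width: 0.166
```

>>> drive_tool --series '[-1,0,0,4,0,0,0,-1,0,0,2,0,0,0,-1,0,0,0,0,0,0]'

```text
t: 9.65
eef_pos: [0.565, 0.2731, 0.161]
tool_rot: [0.148, 0.169, 0.974, -0.025]
contact_force: [1.2, -0.8, -4.2]
gripper_width: 0.173
```

```bash
python3 - <<'E'
from brd import *
p,r=tool();print('tcp in board',(Rb.inv().apply(p-O)*1000-off).round(1), bot.get_obs()['contact_force'],rel(p,Rt))
E
```

```text
tcp in board [-77.4  -0.6  33.1] [ 1.17600916 -0.83105827 -4.21713214] (array([0., 0., 0.]), array([0.0004, 0.0015, 0.0002]))
```

>>> drive_tool --series '[-1,0,0,2,0,0,0,-1,0,0,0,0,0,0]'

```text
t: 9.9
eef_pos: [0.5656, 0.2729, 0.1592]
tool_rot: [0.148, 0.169, 0.974, -0.025]
contact_force: [0.9, 0.1, -3.4]
gripper_width: 0.168
```

>>> drive_tool --series '[-1,0,0,2,0,0,0,-1,0,0,0,0,0,0]'

```text
t: 10.15
eef_pos: [0.5661, 0.2728, 0.1584]
tool_rot: [0.148, 0.169, 0.974, -0.025]
contact_force: [-5.2, -2.2, 8.5]
gripper_width: 0.17
```

```bash
python3 - <<'E'
from brd import *
p,r=tool();print('tcp in board',(Rb.inv().apply(p-O)*1000-off).round(1), bot.get_obs()['contact_force'],rel(p,Rt))
E
```

```text
tcp in board [-77.7  -0.8  30.3] [-5.23069216 -2.15233826  8.51841331] (array([0., 0., 0.]), array([0.001 , 0.0016, 0.    ]))
```

>>> drive_tool --series '[0,0,0,-1,0,0,0,0,0,0,0,0,0,0,0,0,0,0,0,0,0,0,0,0,0,0,0,0,0,0,0,0,0,0,0,0,0,-20,0,0,0,0,0,0,-40,0,0,0,0,0,0,-40,0,0,0,0,0,0,-40,0,0,0,0,0,0,0,0,0,0]'

```text
validation failed for argument at $.se...
```

```bash
python3 - <<'E'
from brd import *
p,r=tool();print(p)
w=cam('wrist');t=cam('top');s=cam('side')
cv2.imwrite('pics/c.png',np.vstack([np.hstack([cv2.resize(s['pixels'][135:225,245:365],(400,300),interpolation=cv2.INTER_CUBIC),cv2.resize(t['pixels'][180:300,75:235],(400,300),interpolation=cv2.INTER_CUBIC)]),cv2.resize(w['pixels'][0:240],(800,300))]))
B=lambda P:Rb.apply(np.array(P)/1000.)+O
H=B(np.array([[50,-70,115],[50,70,115],[-50,-70,70],[-50,70,70],[46,0,118],[-46,0,118]])+[-78,0,30])
for c in(w,s,t):print(c['n'],proj(c,H).round(1).tolist())
E
```

```text
[0.56614183 0.27284298 0.15841796]
wrist [[510.7, 210.1], [126.5, 209.9], [438.6, 359.4], [200.0, 359.3], [318.6, 222.7], [318.9, 422.8]]
side [[290.6, 157.9], [288.9, 179.5], [320.8, 161.4], [321.0, 183.1], [290.6, 167.4], [315.8, 161.0]]
top [[113.5, 226.0], [171.5, 246.6], [132.8, 181.5], [190.0, 201.3], [142.2, 234.8], [152.3, 195.5]]
```

View pics/c.png

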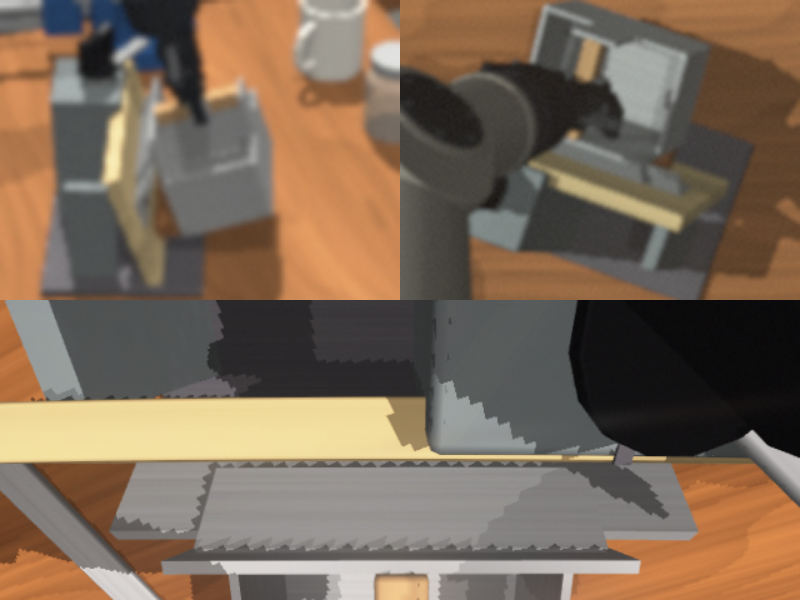

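The call was refused (bad row count), so the caddy is still held. The picture shows the strip seated over the cleat. I release it now.

>>> drive_tool --series '[0.3,0,0,-1,0,0,0,0.3,0,0,0,0,0,0,0.3,0,0,0,0,0,0,0.3,0,0,0,0,0,0,0.3,0,0,-20,0,0,0,0.3,0,0,-40,0,0,0,0.3,0,0,-40,0,0,0,0.3,0,0,-40,0,0,0,0.3,0,0,0,0,0,0]'

```text
t: 11.42
eef_pos: [0.5274, 0.2882, 0.2951]
tool_rot: [0.149, 0.169, 0.974, -0.023]
contact_force: [0.6, 0.3, -0.6]
gripper_width: 0.65
```

```bash
python3 - <<'E'
from brd import *
p,r=tool();print(p,bot.get_obs()['q'])
w=cam('wrist');t=cam('top');s=cam('side')
cv2.imwrite('pics/d.png',np.vstack([np.hstack([cv2.resize(s['pixels'][135:225,245:365],(400,300),interpolation=cv2.INTER_CUBIC),cv2.resize(t['pixels'][180:300,75:235],(400,300),interpolation=cv2.INTER_CUBIC)]),cv2.resize(w['pixels'],(400,300))[:, :].repeat(1,1) if 0 else np.hstack([cv2.resize(w['pixels'],(400,300)),cv2.resize(w['pixels'][0:240,320:640],(400,300))])]))
B=lambda P:Rb.apply(np.array(P)/1000.)+O
H=B(np.array([[50,-70,115],[50,70,115],[-50,-70,70],[-50,70,70],[46,0,118],[-46,0,118]])+[-78,0,30])
for c in(w,s):print(c['n'],proj(c,H).round(1).tolist())
k=O+R.from_euler('z',yb).apply([.0677,-.05,.21]);print('knob guess',k,proj(w,k),proj(t,k),proj(s,k))
E
```

```text
[0.5273865  0.28822999 0.29513684] [-1.04876897  0.2371462   0.37040403  1.86024809  0.21873606  0.90963526
  0.41111151]
wrist [[407.2, 167.1], [226.3, 167.2], [387.8, 264.4], [247.0, 264.7], [316.9, 172.7], [317.2, 281.9]]
side [[290.6, 157.9], [288.9, 179.5], [320.8, 161.4], [321.0, 183.1], [290.6, 167.4], [315.8, 161.0]]
knob guess [0.48856079 0.35286355 0.21      ] [[410.43155772 123.29266719]] [[102.23530459 248.91799538]] [[275.17930117 145.19915111]]
```

View pics/d.png

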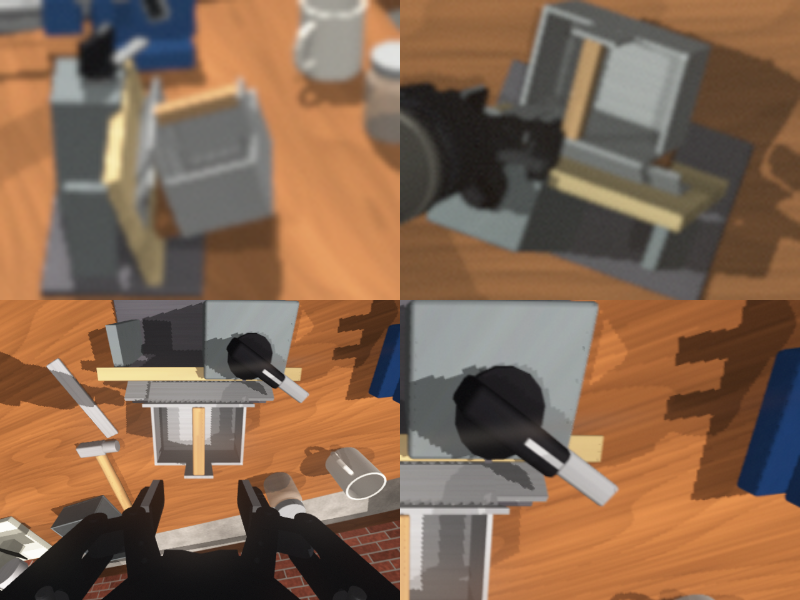

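Caddy bar in the wrist view runs (320,171)–(320,281), against a predicted home of (317,173)–(317,282), so it is hanging home. The knob bar centre is at about (412,100) and the skirt at about (402,90).

```bash
python3 - <<'E'
from brd import *
w=cam('wrist')
u=lambda x,y:((x-400)/1.25+320,(y-300)/1.25)
a=atz(w,u(515,425),.21);b=atz(w,u(502,412),.172);print('bar',a,'skirt',b)
e1=atz(w,u(462,385),.21);e2=atz(w,u(566,465),.21);print('len',np.linalg.norm(e1-e2),(e1+e2)/2)
th=np.arctan2(*(e2-e1)[[1,0]]);print('tongue dir',th,'keeper',th-(yb-np.pi))
tip=atz(w,u(608,495),.165);d=tip-b;print('tip',np.linalg.norm(d),np.arctan2(d[1],d[0])-(yb-np.pi))
for k in(a,b):print(R.from_euler('z',-yb).apply(k-O))
E
```

```text
bar [0.47456701 0.35273837 0.21      ] skirt [0.47769605 0.35457442 0.172     ]
len 0.055168507261030834 [0.47554413 0.35327246 0.21      ]
tongue dir 0.6489810722118419 keeper 0.9929737258016349
tip 0.07963692043402547 0.9876568456913826
[ 0.08083175 -0.04516276  0.21      ]
[ 0.07850523 -0.04794652  0.172     ]
```

```bash
python3 - <<'E'
from brd import *
plan([([.4768,.354,.29],down(.655+np.pi),8)],.3)
E
```

```text
[0.3, 8.3, 5.9, -2.5, -0.019, 0.034, -0.124, 0.3, 7.6, 7.0, -2.1, -0.019, 0.035, -0.124, 0.3, 6.8, 7.8, -1.7, -0.019, 0.034, -0.124, 0.3, 5.8, 8.7, -1.4, -0.019, 0.034, -0.124, 0.3, 4.7, 9.4, -1.0, -0.019, 0.034, -0.123, 0.3, 3.5, 9.8, -0.7, -0.019, 0.035, -0.124, 0.3, 2.3, 10.3, -0.4, -0.019, 0.034, -0.124, 0.3, 1.0, 10.4, -0.1, -0.019, 0.034, -0.124]
```

>>> drive_tool --series '[0.3,8,6,-2.5,-0.019,0.034,-0.124,0.3,7.5,7,-2,-0.019,0.034,-0.124,0.3,7,8,-1.7,-0.019,0.034,-0.124,0.3,6,8.5,-1.4,-0.019,0.034,-0.124,0.3,4.7,9.4,-1,-0.019,0.034,-0.124,0.3,3.5,9.8,-0.7,-0.019,0.034,-0.124,0.3,2.3,10.3,-0.4,-0.019,0.034,-0.124,0.3,1,10.4,0,-0.019,0.034,-0.124,0.3,0,0,0,0,0,0,0.3,0,0,0,0,0,0]'

```text
t: 12.88
eef_pos: [0.4774, 0.3537, 0.2902]
tool_rot: [0.002, -0.321, 0.947, -0.0]
contact_force: [-0.2, 0.3, 0.5]
gripper_width: 0.65
```

```bash
python3 - <<'E'
from brd import *
p,r=tool();print(p,bot.get_obs()['q'].round(2),rel([.4768,.354,.29],down(.655+np.pi)))
w=cam('wrist');save(w,'e.png')
k=np.array([.4768,.354,.21]);d=R.from_euler('z',.655).apply([1,0,0]);
print(proj(w,[k,k+.026*d,k-.026*d,k+.085*d-[0,0,.045]]).round(1).tolist())
E
```

```text
[0.47739749 0.3537359  0.29017401] [-0.85  0.31  0.13  1.72 -0.04  1.11  1.52] (array([0.3, 0.6, 0.2]), array([-0.0014,  0.003 , -0.0017]))
[[323.4, 255.8], [323.4, 291.9], [323.5, 216.7], [323.0, 329.7]]
```

View pics/e.png

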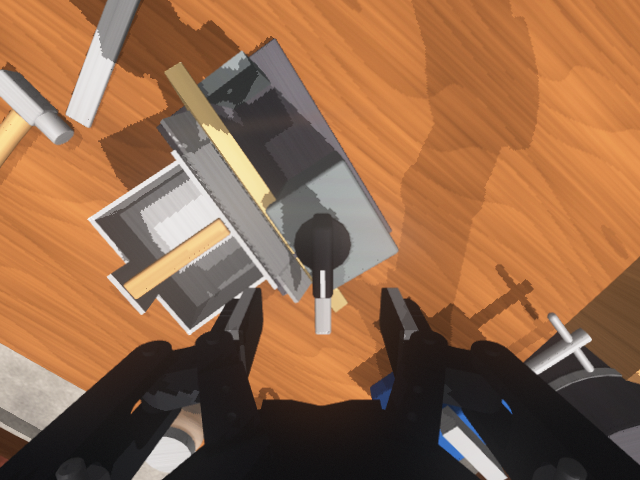

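Bar at (322,216)–(322,297) and tongue tip at (323,333) agree with the prediction within about 3 px. I descend and grip the knob.

>>> drive_tool --series '[0.3,-1,0.5,30,0,0,0,0.3,0,0,30,0,0,0,0.3,0,0,20,0,0,0,0.3,0,0,7,0,0,0,0.3,0,0,0,0,0,0]'

```text
t: 13.55
eef_pos: [0.478, 0.3556, 0.2041]
tool_rot: [0.002, -0.322, 0.947, 0.0]
contact_force: [0.3, -0.7, 0.3]
gripper_width: 0.649
```

>>> drive_tool --series '[-1,0,0,0,0,0,0,-1,0,0,0,0,0,0,-1,0,0,0,0,0,0,-1,0,0,0,0,0,0,-1,0,0,0,0,0,0]' --force 50

```text
t: 14.18
eef_pos: [0.4786, 0.3557, 0.205]
tool_rot: [0.003, -0.322, 0.947, 0.0]
contact_force: [-0.4, -2.0, 6.5]
gripper_width: 0.154
```

>>> drive_tool --series '[-1,0,0,0,0,0,0.125,-1,0,0,0,0,0,0.125,-1,0,0,0,0,0,0.125,-1,0,0,0,0,0,0.125,-1,0,0,0,0,0,0.125,-1,0,0,0,0,0,0.125,-1,0,0,0,0,0,0.125,-1,0,0,0,0,0,0.125,-1,0,0,0,0,0,0,-1,0,0,0,0,0,0]'

```text
t: 15.42
eef_pos: [0.4782, 0.3582, 0.205]
tool_rot: [0.002, 0.169, 0.986, 0.003]
contact_force: [-0.1, 6.0, 4.4]
gripper_width: 0.152
```

```bash
python3 - <<'E'
from brd import *
p,r=tool();x=r.as_matrix()[:,0];th=np.arctan2(x[1],x[0]);print(p,'keeper',(th-yb+np.pi)%(2*np.pi)-np.pi,bot.get_obs()['contact_force'],bot.get_obs()['torque'])
w=cam('wrist');save(w,'f.png')
k=np.r_[p[:2],.165];d=R.from_euler('z',yb-np.pi).apply([1,0,0])
print(proj(w,[k+.085*d]).round(1))
E
```

```text
[0.47817217 0.35817688 0.20500013] keeper 0.004708441550262954 [-0.14088929  6.00446979  4.37873311] [ 1.13091437  0.02271089 -0.03326834]
[[319.7 407.9]]
```

View pics/f.png

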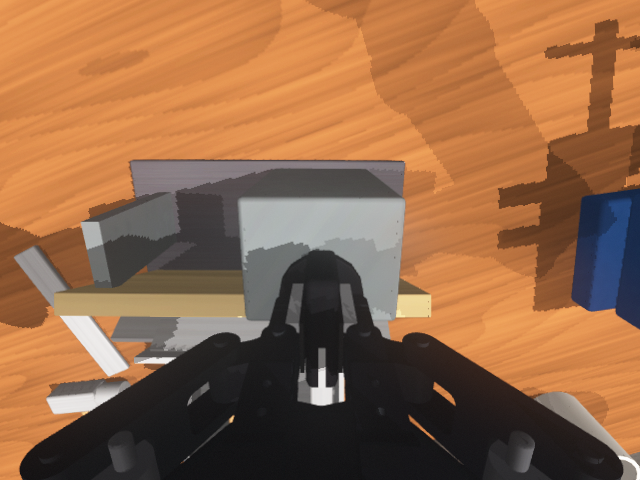

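The tongue is square to the board (board edge level, tongue straight down at column 321). I pull the knob up.

>>> drive_tool --series '[-1,0,0,-3,0,0,0,-1,0,0,-3,0,0,0,-1,0,0,-3,0,0,0,-1,0,0,-3,0,0,0,-1,0,0,-2,0,0,0,-1,0,0,0,0,0,0]' --force 80

```text
t: 16.23
eef_pos: [0.4781, 0.3581, 0.2183]
tool_rot: [0.002, 0.169, 0.986, 0.003]
contact_force: [2.6, 7.6, -2.8]
gripper_width: 0.148
```

>>> drive_tool --series '[-1,0,0,-2,0,0,0,-1,0,0,-1,0,0,0,-1,0,0,0,0,0,0]'

```text
t: 16.6
eef_pos: [0.478, 0.358, 0.2194]
tool_rot: [0.002, 0.169, 0.986, 0.003]
contact_force: [7.5, 9.9, -15.6]
gripper_width: 0.148
```

>>> drive_tool --series '[-1,-0.6,2,2,0,0,0,-1,0,0,0,0,0,0]'

```text
t: 16.85
eef_pos: [0.4783, 0.3582, 0.2185]
tool_rot: [0.001, 0.17, 0.986, 0.001]
contact_force: [-1.9, 5.2, -3.7]
gripper_width: 0.145
```

>>> drive_tool --series '[0.2,0,0,0,0,0,0,0.2,0,0,0,0,0,0,0.2,0,0,0,0,0,0,0.2,0,0,-20,0,0,0,0.2,0,0,-40,0,0,0,0.2,0,0,-50,0,0,0,0.2,0,0,0,0,0,0,0.2,0,0,0,0,0,0]'

```text
t: 17.85
eef_pos: [0.4786, 0.3568, 0.3287]
tool_rot: [0.001, 0.171, 0.985, 0.001]
contact_force: [0.2, 1.0, -0.6]
gripper_width: 0.601
```

```bash
python3 - <<'E'
from brd import *
p,r=tool();print(p)
w=cam('wrist');s=cam('side');t=cam('top')
cv2.imwrite('pics/g.png',np.hstack([cv2.resize(w['pixels'][60:360,120:520],(400,300)),cv2.resize(s['pixels'][135:225,245:365],(400,300),interpolation=cv2.INTER_CUBIC)]))
d=R.from_euler('z',yb-np.pi).apply([1,0,0]);k=np.array([.478,.357,.224])
print('bar ends mark, tip',proj(w,[k-.026*d,k+.026*d,k+.085*d-[0,0,.05]]).round(1)-[120,60])
H=Rb.apply((np.array([[50,-70,115],[50,70,115],[46,0,118],[-46,0,118]])+[-78,0,30])/1000.)+O
print(proj(w,H).round(1)-[120,60],(proj(s,H)-[245,135])*10/3+[400,0])
E
```

```text
[0.47858489 0.3567575  0.32865188]
bar ends mark, tip [[200.6 146.8]
 [200.6 215.6]
 [200.5 251. ]]
[[220.2 217.4]
 [ 80.2 217.3]
 [149.6 221.8]
 [149.9 313.8]] [[552.1166004   76.48214835]
 [546.47891862 148.37691144]
 [552.08336901 108.09588981]
 [636.16235869  86.50441505]]
```

View pics/g.png

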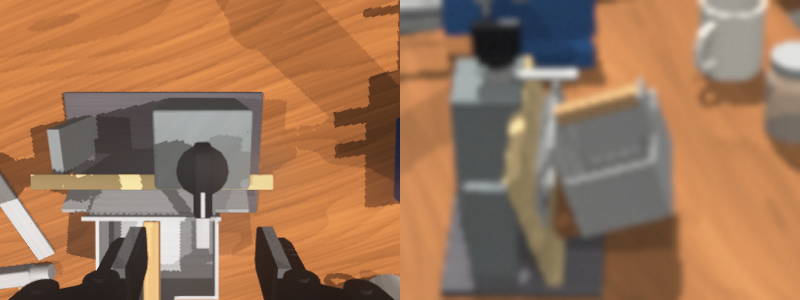

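The tongue points straight out over the rear plate (bar at column 203, tip at (203,248), predicted (200,251)). The knob stands up, the caddy is at its predicted home and the gripper is clear.

```bash
python3 -c "
from station import bot
bot.hand_in();print(bot.get_obs()['t'])"
```

```text
the job is handed in; nothing more can be done
the job is handed in; nothing more can be done
```

The job is done and handed in, at about 18 s of the 64 s allowed; the hand-in gives no verdict.

- **Caddy:** I gripped the grey steel caddy by its bar, tilted it to the board's 0.30 rad lean and brought it in about 37 mm above home. It went down until it met the cleat, measured at board x -77.7, y -0.8, z 30.3 mm (home is -78, 0, 30), and I let go. After release the wrist view matched the home position within about 3 px.
- **Keeper:** with the knob still in, I turned it about 1.0 rad. By the tool heading the tongue ended about 0.005 rad from the mark.
- **Knob:** I pulled it up about 14 mm until it met its stop, which showed as about 16 N of pull. I relaxed the pull, let go and backed off about 110 mm.

**Last checks:** the last picture shows the tongue straight out over the rear plate, the caddy at home and the gripper clear of everything. I saw no sign that the hammer, flat bar or block moved, but I did not measure them.

**Disagreements:**
- The first estimate of the board was about 3.5 mm off in depth compared with the wrist view; I corrected it before hanging the caddy.
- The first estimate of the knob was about 1 cm off; the wrist view corrected it.
- One release command was refused because it had the wrong number of values; nothing moved, and I sent it again.

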